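# Pack the ink sample carton and block the empty bay

### The arm

A 6-joint arm with a two-finger parallel gripper is mounted at the origin on the work surface. World frame = base frame: x ahead of the robot, y to its left, z up, the work surface at z = 0. Lengths are in m, angles in rad, forces in N, time in s.
With the tool pointing down it reaches from about 0.325 to 0.75 m from the base axis. Payload 7.6 kg.
Tool frame: the origin (TCP) lies between the finger pads; the fingertips stand 17 mm ahead of it and the grasp point (between the pads) lies 2 mm behind it (ctrl.tip_extent is the distance from the TCP to the fingertips, in m); x points along the fingers, y is the direction in which the jaws open and shut, and the axes are right-handed (so a half turn about x gives the same grasp; the last joint's range is limited). The gripper opens to 85 mm and grips with 20 to 120 N. Pads are 22 mm wide; open, the fingers measure 114 mm over their backs; the gripper's body (76 mm by 85 mm) begins 54 mm behind the grasp point. The pads swing forward as they close: fully open they stand 13 mm farther back than shut.
Start: joints at [1.178, 0.052, 1.401, -0, 1.689, -0.07], TCP at [0.167, 0.498, 0.248] pointing down, gripper open.
Joint ranges: [-2.9, 2.9], [-0.91, 2.17], [0.12, 2.37], [-1.06, 4.2], [0.26, 2.73], [-2.93, 2.93]. Speed limits (rad/s): [2.57, 2.57, 3.01, 3.14, 3.14, 3.14].

### API

Orientations are given as [roll, pitch, yaw] about the fixed x, y, z axes, in that order (R = Rz(yaw) Ry(pitch) Rx(roll)).
In Python, from rig import ctrl gives the robot as it stands.
- The arm moves only by the tool drive_tool, never from a script. Its argument "deltas" is a list that holds one entry, the list of rows, each a list of 4 numbers: the shift along the world's x, y, z in cm, then the turn about the world's z in rad. A call has 1 to 10 rows; each row shifts and turns the commanded pose from where the row before left it; what a row does not reach is not made up. A row lasts 1/10 s, in which the tool goes at most 50 mm and 8.59 degrees, less where a joint would pass 70% of its speed; a pose out of reach is approached as far as the arm can. A call is refused whole if a number of a shift passes 5 or a number of a turn 0.15, either way. A call with a gripper value outside its range is refused whole. "jaw" is the closure, from 0 (fully open) to 1 (shut), set as the call begins (left out, the last holds). The fingers move at their own pace and stop on an object; "newtons" is the grip in N (left out, the last holds). Time passes only in rows, so rows that do not move let the fingers close. It gives the time, the measured TCP pose, the force and the opening at its end, in the units of the state.
- ctrl.sense(): the state, without advancing time (a new reading comes with each control period).
- ctrl.read_camera(name): name is "scene" or "side" or "wrist"; returns a dict with "color" (384x512x3 uint8, red, green, blue), "K" (3x3 intrinsics, pixels), "extrinsics" (4x4, takes a point from world to camera coordinates); the wrist camera has in their place "hand_eye" (4x4, takes a point from camera to tool coordinates, whose origin is the TCP and whose axes are the tool frame's). Camera axes: x right, y down, z forward; pixel columns grow to the right and rows downward; lengths in m; the calibration is good to about 2 mm. The wrist camera is an equidistant fisheye: a pixel r from the principal point sees the ray r / f radians off the axis. A picture is of the moment at which its call begins: read the wrist's pose just before it. There is no depth.
- ctrl.job_done(): hands the job in, once; it reports no verdict.
Trained networks look in a picture, given as the dict that the camera call returned (one of the last four; its "shot" number tells which), for a name from the list of things; names that differ only in an ending like _2 or _b are one class to them, and where a whole thing is asked for, a point or a joint stands for the part that bears it (a point fixed in the world has none). Each returns a list of dicts, best first, with "conf" (0 to 1); they miss things now and then, are a little off and sometimes report something else, mostly with a low value. They report only what shows in the picture. A call takes as long as a camera call. They do not tell look-alikes from the thing itself.
- ctrl.spot_in(picture, query): "xyz" ([x, y, z] in m, in the coordinates of the camera as it stood for that picture, good to about 4 mm: the middle of the surface that is visible of it).
- ctrl.silhouettes(picture, query): "pixels" (384x512 bool, what is visible of it).
The state is a dict: "t": time; "joint_positions": joint angles; "qd": joint speeds; "tau": joint torques, N m; "ee_pos": TCP position; "tool_rot": TCP orientation; "force": force on the tool from outside, world axes, zero at the start; "moment": the same for the moment, N m; "opening": finger opening in m.
Only numpy, scipy, OpenCV 4.12 (cv2) and the standard library are available. Lean on these libraries where they do the work, as an engineer would, in place of code of your own. Each camera call takes 0.05 s, during which the arm holds its last target. There are 200 camera calls.

### The job

Pack the ink sample carton: stand each of the three lidded ink pots upright and fully down in the foam nest of its own size. Then, once all the pots are in, fill the bare bay that is left with the wood block that fits it, flat and fully down, so that nothing can shift. Leave the open pot and the narrow offcut standing where they are, and never tip a pot over.

Things in the scene. Friction and masses are not known exactly. Their poses are not given: they have to be found in the camera images.
- pot_small_c (a point): The small one of three sealed ink pots: a white plastic upright cylinder with a ribbed white screw lid, 36 mm in diameter and 62 mm tall, lid included. This point is its centre, half-way up; its z axis points up through the lid. Straight-sided; best held across its upper half, as the carton closes round its foot.
- pot_medium_c (a point): The medium one of three sealed ink pots: a white plastic upright cylinder with a ribbed white screw lid, 45 mm in diameter and 72 mm tall, lid included. This point is its centre, half-way up; its z axis points up through the lid. Straight-sided; best held across its upper half, as the carton closes round its foot.
- pot_large_c (a point): The large one of three sealed ink pots: a white plastic upright cylinder with a ribbed white screw lid, 54 mm in diameter and 84 mm tall, lid included. This point is its centre, half-way up; its z axis points up through the lid. Straight-sided; best held across its upper half, as the carton closes round its foot.
- nest_small: Black foam nest for the small pot: a fixed pad 72 x 84 x 22 mm filling one bay of the sample carton, with a chamfered 44 mm round hole right through its middle. Origin: hole centre at its bottom, on the carton floor where the pot will stand; x across the carton, y along the row of bays, z up. Foam top 22 mm above the origin.
- nest_medium: Black foam nest for the medium pot: a fixed pad 72 x 84 x 22 mm filling one bay of the sample carton, with a chamfered 53 mm round hole right through its middle. Origin: hole centre at its bottom, on the carton floor where the pot will stand; x across the carton, y along the row of bays, z up. Foam top 22 mm above the origin.
- nest_large: Black foam nest for the large pot: a fixed pad 72 x 84 x 22 mm filling one bay of the sample carton, with a chamfered 62 mm round hole right through its middle. Origin: hole centre at its bottom, on the carton floor where the pot will stand; x across the carton, y along the row of bays, z up. Foam top 22 mm above the origin.
- bay: The one bare bay of the sample carton, 72 mm across (x) by 84 mm along the row (y), z up; only a 2 mm card pad on its floor. Origin: bay centre under the pad, 4 mm above the bench. The carton: a fixed open brown tray, 80 x 356 mm, four bays in a row (88 mm pitch); outer walls 4 mm thick, tops 26 mm above this origin; partitions 22 mm above it.
- block_c (a point): The blocking piece: a plain light wood block 64 mm (its x) by 76 mm (its y) by 60 mm tall, edges slightly rounded, standing on the bench at any angle. This point is its centre; z up. It fits the bare bay with 4 mm to spare all round, its 76 mm side along the row of bays. Held across its 64 mm width by its upper half.
- open_pot_c (a point): A pot without a lid, blue ink showing inside, 52 mm in diameter and 58 mm tall; this point is its centre, half-way up. Still in use: it stays on the bench.
- offcut_c (a point): A narrow light wood offcut, 30 mm (its x) by 90 mm (its y) by 30 mm tall; this point is its centre. Too narrow and too long for the bay: it stays on the bench.
Things that resemble listed ones, but are neither listed nor needed, are in the scene too. Leave any purple look-alike of the part that bears pot_small_c alone.

How it is judged:
By the outcome, as a careful person would: the job done as asked, in the order asked, and still so for the second after the job is handed in, with the robot touching nothing.
It also fails if it takes over 102 s, if anything falls off the work surface, if the arm or the gripper's body presses on something with over 40 N, if the wrist force passes 120 N, or if a joint passes its speed limit or range.

## Working session

There is one attempt and no reset: what is moved stays moved. The work goes in short steps, Python scripts to look and compute and a tool call to move; the robot and the scene stay as the last step left them, time stands still between calls to the robot, and variables do not carry over. Pictures are saved under pics/ and viewed, about 12 in all and at most 16, crops included, and the job is handed in when it is done.

Besides the shell and the picture viewer there is one more tool, called after ">>>" as name(argument=value, ...), one argument or row to a line, values as JSON. drive_tool: Moves the arm, as the interface text tells. Its arguments: {"type":"object","properties":{"deltas":{"type":"array"},"jaw":{"type":"number"},"newtons":{"type":"number"}},"required":["deltas"]}

```bash
ls; mkdir -p pics; python3 - <<'E'
from rig import ctrl
import cv2, numpy as np
names=["pot_small_c","pot_medium_c","pot_large_c","nest_small","nest_medium","nest_large","bay","block_c","open_pot_c","offcut_c"]
for cam in ["scene","side"]:
    p=ctrl.read_camera(cam); cv2.imwrite(f"pics/{cam}0.png",p["color"][:,:,::-1])
    Ei=np.linalg.inv(p["extrinsics"])
    print(cam,p["K"].tolist(),"cam at",Ei[:3,3].round(3))
    for n in names:
        for d in ctrl.spot_in(p,n)[:4]:
            w=Ei@np.r_[d["xyz"],1]; u=p["K"]@d["xyz"]; print(n,round(d["conf"],2),w[:3].round(3),(u[:2]/u[2]).round())
s=ctrl.sense();print({k:np.round(v,3).tolist() for k,v in s.items()})
E
```

```text
pics
scene [[447.6966959693314, 0.0, 254.00014026849456], [0.0, 447.6966959693314, 196.65741196016432], [0.0, 0.0, 1.0]] cam at [1.552 0.256 0.742]
pot_small_c 0.73 [0.529 0.416 0.044] [393. 215.]
pot_small_c 0.67 [0.608 0.435 0.042] [403. 235.]
pot_small_c 0.59 [0.594 0.355 0.045] [370. 227.]
pot_medium_c 0.81 [ 0.446 -0.141  0.048] [201. 181.]
pot_large_c 0.59 [0.369 0.298 0.061] [350. 176.]
nest_small 0.71 [ 0.593 -0.003  0.025] [235. 219.]
nest_medium 0.62 [0.581 0.084 0.025] [267. 220.]
nest_large 0.58 [ 0.596 -0.098  0.024] [201. 217.]
bay 0.68 [0.573 0.169 0.01 ] [298. 226.]
block_c 0.81 [ 0.472 -0.007  0.041] [242. 191.]
open_pot_c 0.64 [ 0.607 -0.366  0.048] [108. 204.]
offcut_c 0.89 [0.435 0.15  0.028] [297. 193.]
side [[414.9891085443415, 0.0, 255.08299037206876], [0.0, 414.9891085443415, 190.6305431637335], [0.0, 0.0, 1.0]] cam at [ 0.45  -0.732  0.838]
pot_small_c 0.66 [0.592 0.423 0.052] [261. 113.]
pot_small_c 0.56 [0.515 0.402 0.041] [238. 121.]
pot_small_c 0.54 [0.584 0.338 0.042] [261. 131.]
pot_large_c 0.63 [0.348 0.275 0.06 ] [187. 145.]
nest_small 0.89 [0.611 0.013 0.025] [287. 208.]
nest_medium 0.58 [0.599 0.104 0.026] [277. 184.]
nest_large 0.77 [ 0.624 -0.063  0.031] [297. 227.]
bay 0.62 [0.592 0.182 0.008] [271. 171.]
block_c 0.62 [ 0.453 -0.032  0.06 ] [228. 217.]
block_c 0.22 [ 0.623 -0.065  0.026] [297. 229.]
open_pot_c 0.71 [ 0.588 -0.38   0.045] [309. 346.]
offcut_c 0.82 [0.428 0.13  0.026] [216. 183.]
{'t': 1.1, 'joint_positions': [1.178, 0.052, 1.401, 0.0, 1.689, -0.07], 'qd': [0.001, 0.0, -0.0, -0.0, 0.001, 0.001], 'tau': [0.0, -38.156, -36.03, -0.0, 0.001, -0.0], 'ee_pos': [0.167, 0.498, 0.248], 'tool_rot': [1.66, 1.571, 1.337], 'force': [-0.206, -0.028, 0.987], 'moment': [0.045, -0.026, 0.035], 'opening': 0.085}
```

View images.

```bash
python3 -c "
import cv2,numpy as np
a=cv2.imread('pics/scene0.png');cv2.imwrite('pics/scene0b.png',cv2.resize(a,(800,600),interpolation=3))
a=cv2.imread('pics/side0.png');cv2.imwrite('pics/side0b.png',cv2.resize(a,(800,600),interpolation=3))"
```

```text
(no output)
```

View pics/scene0b.png

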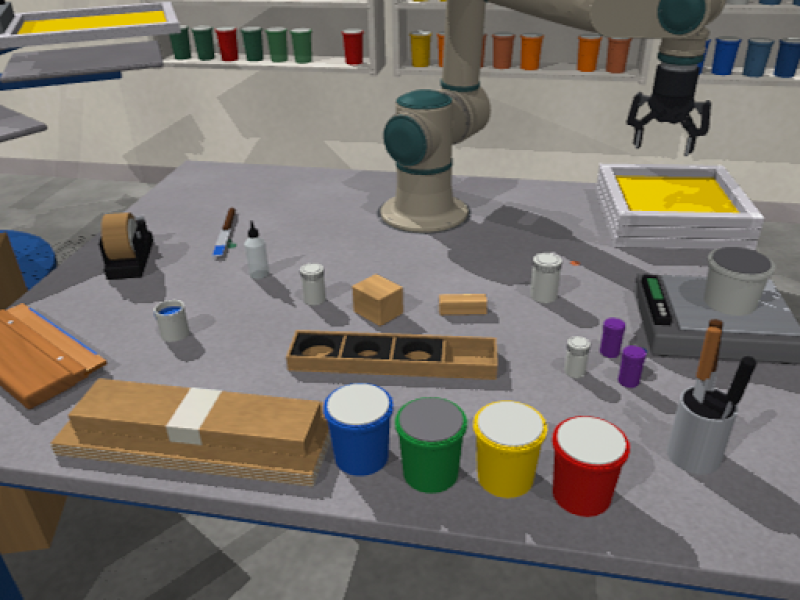

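View pics/side0b.png

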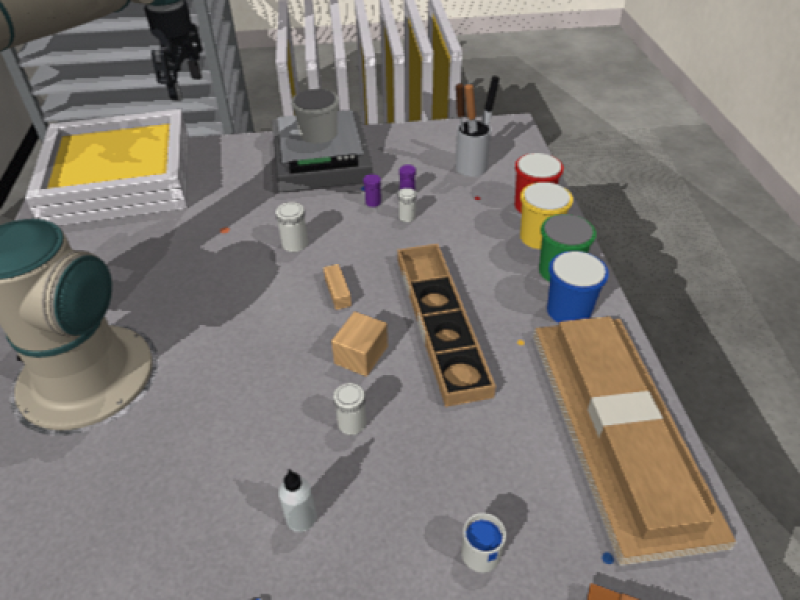

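```bash
cat > h.py <<'E'
from rig import ctrl
import cv2, numpy as np
from scipy.optimize import least_squares
TH=np.linspace(0,2*np.pi,24,endpoint=False); D=np.c_[np.cos(TH),np.sin(TH)]
def rpy(r,p,y):
    c,s=np.cos,np.sin
    Rx=np.array([[1,0,0],[0,c(r),-s(r)],[0,s(r),c(r)]]);Ry=np.array([[c(p),0,s(p)],[0,1,0],[-s(p),0,c(p)]]);Rz=np.array([[c(y),-s(y),0],[s(y),c(y),0],[0,0,1]])
    return Rz@Ry@Rx
def shoot(cam,png=None):
    s=ctrl.sense(); p=dict(ctrl.read_camera(cam))
    if cam=="wrist":
        T=np.eye(4);T[:3,:3]=rpy(*s["tool_rot"]);T[:3,3]=s["ee_pos"]
        p["E"]=np.linalg.inv(T@p["hand_eye"]); p["fish"]=True
    else: p["E"]=p["extrinsics"]; p["fish"]=False
    if png: cv2.imwrite("pics/"+png,p["color"][:,:,::-1])
    return p
def proj(p,X):
    c=X@p["E"][:3,:3].T+p["E"][:3,3]; K=p["K"]
    if p["fish"]:
        r=np.hypot(c[:,0],c[:,1]); k=np.arctan2(r,c[:,2])/np.maximum(r,1e-9)
        q=c[:,:2]*k[:,None]
    else: q=c[:,:2]/c[:,2:]
    return q*[K[0,0],K[1,1]]+K[:2,2]
def unproj(p,uv,z):
    K=p["K"]; q=(np.asarray(uv,float)-K[:2,2])/[K[0,0],K[1,1]]
    if p["fish"]:
        t=np.linalg.norm(q); d=np.r_[q/max(t,1e-9)*np.sin(t),np.cos(t)]
    else: d=np.r_[q,1]
    Ei=np.linalg.inv(p["E"]); d=Ei[:3,:3]@d; o=Ei[:3,3]
    return o+d*(z-o[2])/d[2]
def cyl(d,h,z0=0):
    a=np.linspace(0,2*np.pi,60); return np.vstack([np.c_[d/2*np.cos(a),d/2*np.sin(a),0*a+z] for z in (z0,z0+h)])
def box(a,b,h,z0=0): return np.array([[x,y,z] for x in(-a/2,a/2) for y in(-b/2,b/2) for z in(z0,z0+h)])
def sup(m):  # support function of largest mask blob
    n,l,st,_=cv2.connectedComponentsWithStats(m.astype(np.uint8)); m=l==1+np.argmax(st[1:,4])
    v,u=np.nonzero(m); return (np.c_[u,v]@D.T).max(0)+.5*0
def place(M,q):
    c,s=np.cos(q[2]),np.sin(q[2]); return M@np.array([[c,s,0],[-s,c,0],[0,0,1]])+[q[0],q[1],0]
def fit(obs,M,q0,yaw=False):
    """obs: list of (picture, mask)"""
    S=[(p,sup(m)) for p,m in obs]
    f=lambda q:np.concatenate([(proj(p,place(M,[q[0],q[1],q[2] if yaw else 0]))@D.T).max(0)-s for p,s in S])
    r=least_squares(f,q0 if yaw else q0[:2],loss="soft_l1",x_scale=[.01,.01,.1][:3 if yaw else 2])
    return r.x, np.sqrt(np.mean(r.fun**2))
def masks(p,n,q,c=0): # mask nearest to expected xy
    best=None
    for d in ctrl.silhouettes(p,n):
        v,u=np.nonzero(d["pixels"]); e=np.hypot(*(np.array([u.mean(),v.mean()])-proj(p,np.array([[q[0],q[1],.035]]))[0]))
        if best is None or e<best[0]: best=(e,d["pixels"],d["conf"])
    return best
MODEL=dict(pot_small_c=cyl(.036,.062),pot_medium_c=cyl(.045,.072),pot_large_c=cyl(.054,.084),block_c=box(.064,.076,.06),offcut_c=box(.03,.09,.03),open_pot_c=cyl(.052,.058))
E
python3 - <<'E'
from h import *
P=[shoot("scene"),shoot("side")]
Q=dict(pot_small_c=(.59,.347),pot_medium_c=(.44,-.15),pot_large_c=(.355,.287),block_c=(.46,-.02))
for n,q in Q.items():
    obs=[(p,m) for p in P for m in [masks(p,n,q)] if m]
    print(n,[(round(m[0]),round(m[2],2)) for _,m in obs])
    obs=[(p,m[1]) for p,m in obs if m[0]<25]
    for y0 in ([0,.5,1,-.5] if n=="block_c" else [0]):
        r=fit(obs,MODEL[n],[*q,y0],n=="block_c"); print("  ",r[0].round(4),round(r[1],2))
M=box(.08,.356,.03)
# carton by union of nest & bay masks: 
for p in P:
    m=np.zeros((384,512),bool)
    for n,q in dict(nest_small=(.6,.005),nest_medium=(.59,.094),nest_large=(.61,-.08),bay=(.58,.175)).items():
        b=masks(p,n,q)
        if b:
            v,u=np.nonzero(b[1]); print(n,round(b[0]),b[2].round(2) if hasattr(b[2],'round') else b[2],unproj(p,(u.mean(),v.mean()),.026).round(3),len(u))
E
```

```text
pot_small_c [(3, 0.91), (18, 0.63)]
   [0.5807 0.3577] 8.73
pot_medium_c [(3, 0.83), (3, 0.83)]
   [ 0.4328 -0.1476] 0.89
pot_large_c [(6, 0.86), (5, 0.79)]
   [0.3463 0.2982] 0.62
block_c [(3, 0.61), (1, 0.66)]
   [ 0.4584 -0.0131 -0.6108] 1.02
   [ 0.4578 -0.0133  0.9657] 1.47
   [ 0.4578 -0.0133  0.9657] 1.47
   [ 0.4584 -0.0131 -0.6108] 1.02
nest_small 3 0.63 [0.601 0.002 0.026] 443
nest_medium 4 0.62 [0.59  0.087 0.026] 360
nest_large 3 0.56 [ 0.606 -0.088  0.026] 325
bay 7 0.57 [0.599 0.177 0.026] 276
nest_small 5 0.62 [ 0.609 -0.002  0.026] 575
nest_medium 5 0.71 [0.599 0.088 0.026] 452
nest_large 5 0.73 [ 0.62  -0.082  0.026] 430
bay 6 0.77 [0.589 0.163 0.026] 310
```

>>> drive_tool(
  deltas=[
    [[2.2,-2.5,0,-0.144],[2.2,-2.5,0,-0.144],[2.2,-2.5,0,-0.144],[2.2,-2.5,0,-0.144],[2.2,-2.5,0,-0.144],[2.2,-2.5,0,-0.144],[2.2,-2.5,0,-0.144],[2.2,-2.5,0,-0.144],[0,0,0,0],[0,0,0,0]],
  ],
)

```text
t: 3.0
ee_pos: [0.3427, 0.2977, 0.2484]
tool_rot: [3.007, 1.57, 1.532]
force: [-0.5, -0.4, 0.2]
opening: 0.0852
```

```bash
cat >> h.py <<'E'
def jaw_angle(s):
    v=rpy(*s["tool_rot"])[:,1]; a=np.arctan2(v[1],v[0]); return (a+np.pi/2)%np.pi-np.pi/2
E
python3 - <<'E'
from h import *
s=ctrl.sense();print(s["t"],np.round(s["ee_pos"],4),jaw_angle(s),ctrl.tip_extent,np.round(s["joint_positions"],2))
p=shoot("wrist","w1.png"); print(p["K"].round(1).tolist(),np.linalg.inv(p["E"]).round(3).tolist())
m=masks(p,"pot_large_c",(.3463,.2982))
if m: print(m[0],m[2]); print(fit([(p,m[1])],MODEL["pot_large_c"],[.3463,.2982,0]))
E
```

```text
3.0 [0.3427 0.2977 0.2484] 0.0959007072747009 0.017 [ 0.63 -0.15  1.6   0.    1.7   0.54]
[[297.3, 0.0, 250.8], [0.0, 297.3, 190.5], [0.0, 0.0, 1.0]] [[0.995, 0.091, 0.028, 0.335], [0.095, -0.95, -0.298, 0.374], [-0.0, 0.299, -0.954, 0.374], [0.0, 0.0, 0.0, 1.0]]
7.253608733506511 0.76
(array([0.34407734, 0.29620682]), np.float64(0.6107333471116793))
```

View pics/w1.png

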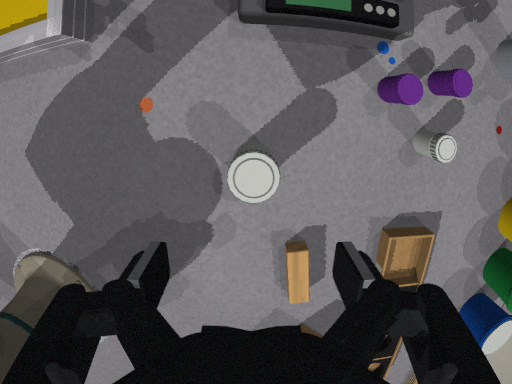

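>>> drive_tool(
  deltas=[
    [[0.2,-0.1,-4,0],[0,0,-4,0],[0,0,-4,0],[0,0,-4,0],[0,0,-2,0],[0,0,-0.8,0],[0,0,0,0]],
  ],
)

```text
t: 3.8
ee_pos: [0.3438, 0.2973, 0.0598]
tool_rot: [-1.059, 1.569, -2.532]
force: [-1.0, 0.2, 1.0]
opening: 0.0857
```

>>> drive_tool(
  deltas=[
    [[0,0,0,0],[0,0,0,0],[0,0,0,0],[0,0,0,0],[0,0,0,0],[0,0,0,0],[0,0,0,0],[0,0,0,0],[0,0,0,0],[0,0,0,0]],
  ],
  jaw=1,
  newtons=40,
)

```text
t: 4.8
ee_pos: [0.3453, 0.2976, 0.0621]
tool_rot: [2.189, 1.568, 0.715]
force: [-0.3, 1.0, 6.0]
opening: 0.0529
```

>>> drive_tool(
  deltas=[
    [[0,0,3,0],[0,0,4.5,0],[0,0,4.5,0],[2,-3,4,0],[2.8,-4,2,0],[2.8,-4,0,0],[2.8,-4,0,0],[2.8,-4,0,0],[2.8,-4,0,0],[2.8,-4,0,0]],
  ],
)

```text
t: 5.8
ee_pos: [0.5303, 0.0292, 0.2364]
tool_rot: [2.416, 1.571, 0.941]
force: [1.2, 0.7, -1.9]
opening: 0.0528
```

>>> drive_tool(
  deltas=[
    [[2.8,-4,0,0],[2.8,-4,0,0],[2,-4,0,0],[0,-2,0,0],[0,0,0,0],[0,0,0,0]],
  ],
)

```text
t: 6.4
ee_pos: [0.6054, -0.1088, 0.2361]
tool_rot: [-2.406, 1.57, 2.402]
force: [-0.4, 0.8, -2.1]
opening: 0.0525
```

```bash
python3 - <<'E'
from h import *
s=ctrl.sense();print(s["t"],np.round(s["ee_pos"],4),jaw_angle(s),s["opening"],np.round(s["joint_positions"],2))
p=shoot("wrist","w2.png")
for n,q in dict(nest_small=(.605,.002),nest_medium=(.595,.09),nest_large=(.613,-.085),bay=(.584,.175)).items():
    b=masks(p,n,q)
    if b:
        v,u=np.nonzero(b[1]); print(n,round(b[0]),round(b[2],2),(u.mean().round(),v.mean().round()),unproj(p,(u.mean(),v.mean()),.026).round(3),len(u))
E
```

```text
6.4 [ 0.6054 -0.1088  0.2361] 0.09531854393861061 0.05250683156229443 [-0.24  0.31  1.13  0.    1.7  -0.33]
nest_small 3 0.67 (np.float64(261.0), np.float64(72.0)) [ 0.606 -0.     0.026] 3479
nest_medium 27 0.88 (np.float64(261.0), np.float64(20.0)) [0.599 0.06  0.026] 1497
nest_large 1 0.81 (np.float64(262.0), np.float64(148.0)) [ 0.615 -0.086  0.026] 2507
```

View pics/w2.png

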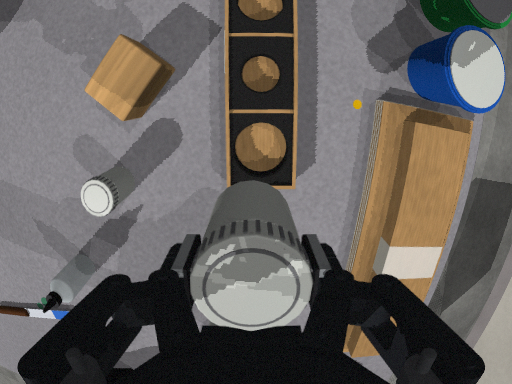

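```bash
cat >> h.py <<'E'
def pads(p,show=False,names=("large","small","medium"),seed={"large":(.615,-.086),"small":(.606,0.),"medium":(.597,.09)},yaw0=.1):
    g=p["color"].max(2)<60
    n,l,st,c=cv2.connectedComponentsWithStats(g.astype(np.uint8))
    out={}
    for k in names:
        u0=proj(p,np.array([[*seed[k],.026]]))[0]
        i=[i for i in range(1,n) if st[i,4]>600 and abs(c[i]-u0).max()<20]
        if not i: print(k,"none");continue
        i=i[0]; touch=st[i,0]<=0 or st[i,1]<=0 or st[i,1]+st[i,3]>=384
        M=box(.072,.084,0,.026)
        r=fit([(p,l==i)],M,[*seed[k],yaw0],True); out[k]=r
        print(k,r[0].round(4),"rms",round(r[1],2),"TOUCHES EDGE" if touch else "")
    return out
E
python3 - <<'E'
from h import *
pads(shoot("wrist"))
E
```

```text
large [ 0.614  -0.088   0.0983] rms 0.8 
small [ 0.6054 -0.      0.1029] rms 1.13 
medium none
```

>>> drive_tool(
  deltas=[
    [[0.9,2.2,-2,0],[0,0,-4,0],[0,0,-4,0],[0,0,-3,0],[0,0,0,0]],
  ],
)

```text
t: 7.2
ee_pos: [0.6118, -0.0857, 0.1009]
tool_rot: [-1.869, 1.561, 2.94]
force: [-0.2, 0.9, -3.5]
opening: 0.0532
```

>>> drive_tool(
  deltas=[
    [[0,0,-1,0],[0,0,-0.7,0],[0,0,-0.7,0],[0,0,-0.4,0],[0,0,-0.4,0],[0,0,0,0]],
  ],
)

```text
t: 7.8
ee_pos: [0.6145, -0.0868, 0.074]
tool_rot: [-1.947, 1.57, 2.861]
force: [0.2, -0.5, -2.6]
opening: 0.053
```

>>> drive_tool(
  deltas=[
    [[0,0,-0.3,0],[0,0,-0.3,0],[0,0,-0.2,0],[0,0,0,0],[0,0,0,0]],
  ],
)

```text
t: 8.3
ee_pos: [0.6146, -0.0868, 0.0664]
tool_rot: [2.575, 1.571, 1.1]
force: [-0.2, -0.1, -1.6]
opening: 0.053
```

>>> drive_tool(
  deltas=[
    [[0,0,-0.1,0],[0,0,0,0],[0,0,0,0],[0,0,0,0],[0,0,0,0],[0,0,0,0],[0,0,0,0]],
  ],
  jaw=0,
)

```text
t: 9.0
ee_pos: [0.6146, -0.0868, 0.0654]
tool_rot: [1.418, 1.571, -0.057]
force: [-0.2, -0.1, -0.2]
opening: 0.085
```

>>> drive_tool(
  deltas=[
    [[0,0,2,0],[0,0,4,0],[0,0,4,0],[-2,0,4.5,0],[-4,-1,2.5,0],[-4,-1.5,0,0],[-4,-1.5,0,0],[-4,-2,0,0],[0,0,0,0],[0,0,0,0]],
  ],
)

```text
t: 10.0
ee_pos: [0.4345, -0.1471, 0.236]
tool_rot: [1.256, 1.569, -0.221]
force: [0.4, 0.3, 0.6]
opening: 0.0857
```

```bash
python3 - <<'E'
from h import *
s=ctrl.sense();print(s["t"],np.round(s["ee_pos"],4),jaw_angle(s),s["opening"],np.round(s["joint_positions"],2))
p=shoot("wrist","w3.png"); P=[p]
for n,q in [("pot_medium_c",(.433,-.148)),("block_c",(.458,-.013)),("pot_large_c",(.614,-.088))]:
    m=masks(p,n,q)
    if not m: print(n,"none");continue
    M=MODEL[n]+([0,0,.004] if "large" in n else [0,0,0])
    for y in ([-.6,.9] if n=="block_c" else [0]): 
        r=fit([(p,m[1])],M,[*q,y],n=="block_c"); print(n,round(m[0]),round(m[2],2),r[0].round(4),r[1].round(2))
E
```

```text
10.0 [ 0.4345 -0.1471  0.236 ] 0.09463047147757075 0.08571943556639561 [-0.41 -0.14  1.61  0.    1.67 -0.5 ]
pot_medium_c 5 0.58 [ 0.431  -0.1495] 1.17
block_c 1 0.57 [ 0.4557 -0.0151 -0.6042] 2.17
block_c 1 0.57 [ 0.4556 -0.0154  0.9504] 4.15
pot_large_c 9 0.82 [ 0.6151 -0.088 ] 1.53
```

View pics/w3.png

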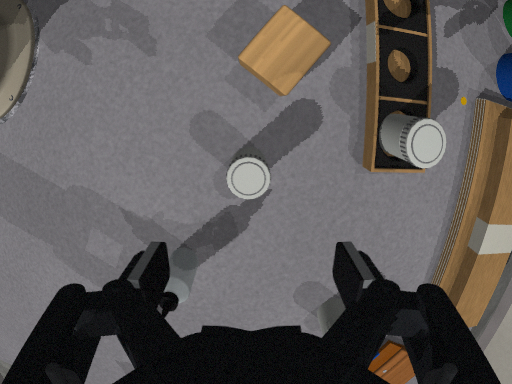

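>>> drive_tool(
  deltas=[
    [[-0.2,-0.1,-4,0],[0,0,-4,0],[0,0,-4,0],[0,0,-4,0],[0,0,-1.5,0],[0,0,-0.5,0],[0,0,0,0]],
  ],
)

```text
t: 10.9
ee_pos: [0.433, -0.1475, 0.0551]
tool_rot: [-2.206, 1.57, 2.603]
force: [0.0, -0.8, 0.6]
opening: 0.0851
```

>>> drive_tool(
  deltas=[
    [[0,0,0,0],[0,0,0,0],[0,0,0,0],[0,0,0,0],[0,0,0,0],[0,0,0,0],[0,0,0,0],[0,0,0,0],[0,0,0,0],[0,0,0,0]],
  ],
  jaw=1,
  newtons=40,
)

```text
t: 11.9
ee_pos: [0.4332, -0.1482, 0.0566]
tool_rot: [1.062, 1.569, -0.413]
force: [-1.3, 0.7, 7.0]
opening: 0.044
```

>>> drive_tool(
  deltas=[
    [[0,0,3,0],[0,0,5,0],[0,0,5,0],[1.4,1.3,4,0],[2.5,3.3,1,0],[2.5,3.3,0,0],[2.5,3.3,0,0],[2.5,3.3,0,0],[2.5,3.3,0,0],[2.5,3.5,0,0]],
  ],
)

```text
t: 12.9
ee_pos: [0.5974, 0.0665, 0.2353]
tool_rot: [0.48, 1.571, -0.995]
force: [0.9, -0.6, -1.1]
opening: 0.0441
```

>>> drive_tool(
  deltas=[
    [[0,0,0,0],[0,0,0,0]],
  ],
)

```text
t: 13.1
ee_pos: [0.5966, 0.0657, 0.2346]
tool_rot: [-1.436, 1.569, -2.909]
force: [-0.4, -0.2, -0.4]
opening: 0.044
```

```bash
python3 - <<'E'
from h import *
s=ctrl.sense();print(s["t"],np.round(s["ee_pos"],4),jaw_angle(s),s["opening"])
p=shoot("wrist","w4.png"); pads(p)
p2=dict(p)
b=masks(p,"bay",(.588,.175))
if b: print(b[2],fit([(p,b[1])],box(.072,.084,0,.026),[.588,.175,.1],True))
E
```

```text
13.1 [0.5966 0.0657 0.2346] 0.0974342302143758 0.04397422104665985
large none
small none
medium [0.5967 0.0875 0.0988] rms 0.86 
0.72 (array([0.58767841, 0.17469498, 0.0994891 ]), np.float64(3.748351838519101))
```

View pics/w4.png

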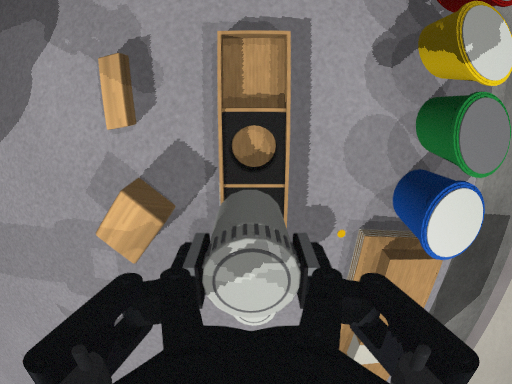

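>>> drive_tool(
  deltas=[
    [[0,2.2,-2,0],[0,0,-4,0],[0,0,-4,0],[0,0,-3,0],[0,0,0,0],[0,0,-1,0],[0,0,-1,0],[0,0,-0.8,0],[0,0,-0.7,0],[0,0,0,0]],
  ],
)

```text
t: 14.2
ee_pos: [0.5962, 0.0871, 0.0694]
tool_rot: [-1.577, 1.569, -3.052]
force: [0.3, -0.1, -1.1]
opening: 0.0439
```

>>> drive_tool(
  deltas=[
    [[0,0,-0.3,0],[0,0,-0.3,0],[0,0,-0.2,0],[0,0,0,0],[0,0,0,0]],
  ],
)

```text
t: 14.7
ee_pos: [0.5967, 0.0872, 0.0625]
tool_rot: [1.623, 1.571, 0.148]
force: [-0.6, 0.5, -0.6]
opening: 0.044
```

Down another millimetre, release, then go above the small pot.

>>> drive_tool(
  deltas=[
    [[0,0,-0.1,0],[0,0,-0.1,0],[0,0,0,0]],
  ],
)

```text
t: 15.0
ee_pos: [0.5968, 0.0872, 0.0608]
tool_rot: [1.552, 1.57, 0.078]
force: [-0.1, -0.1, 1.6]
opening: 0.0436
```

>>> drive_tool(
  deltas=[
    [[0,0,0,0],[0,0,0,0],[0,0,0,0],[0,0,0,0],[0,0,0,0],[0,0,0,0],[0,0,0,0],[0,0,0,0]],
  ],
  jaw=0,
)

```text
t: 15.8
ee_pos: [0.5966, 0.0871, 0.0604]
tool_rot: [1.39, 1.571, -0.085]
force: [-0.4, -0.7, 0.0]
opening: 0.085
```

>>> drive_tool(
  deltas=[
    [[0,0,2,0],[0,0,4,0],[0,0,4,0],[0,2,4,0],[0,4.5,3,0],[0,4.5,0,0],[0,4.5,0,0],[0,4.5,0,0],[0,4,0,0],[0,0,0,0]],
  ],
)

```text
t: 16.8
ee_pos: [0.5952, 0.3287, 0.227]
tool_rot: [-2.229, 1.569, 2.585]
force: [-0.0, -1.3, -0.9]
opening: 0.0851
```

```bash
python3 - <<'E'
from h import *
s=ctrl.sense();print(s["t"],np.round(s["ee_pos"],4),jaw_angle(s),s["opening"],np.round(s["joint_positions"],2))
p=shoot("wrist","w5.png"); P=[p]
for d in ctrl.silhouettes(p,"pot_small_c"):
    v,u=np.nonzero(d["pixels"]); r=fit([(p,d["pixels"])],MODEL["pot_small_c"],[.585,.35,0]); print(round(d["conf"],2),u.mean().round(),v.mean().round(),r[0].round(4),r[1].round(2),p["color"][d["pixels"]].mean(0).round())
E
```

```text
16.8 [0.5952 0.3287 0.227 ] 0.10172660201523076 0.08510816130029396 [0.45 0.51 0.9  0.   1.74 0.35]
0.95 240.0 148.0 [0.5799 0.3535] 0.81 [163. 164. 160.]
0.89 259.0 66.0 [0.5914 0.4406] 0.62 [ 97.  48. 127.]
0.55 182.0 86.0 [0.5132 0.4142] 0.69 [70. 33. 93.]
```

View pics/w5.png

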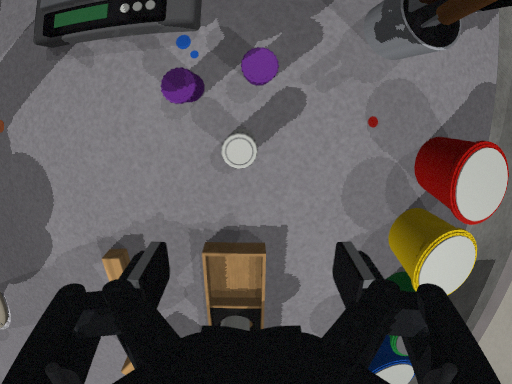

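Three candidates in w5: white pot (239,151), purple (182,86), and purple (260,66). The white one with the ribbed lid fits; I'll confirm in a crop.

```bash
python3 -c "
import cv2
a=cv2.imread('pics/w5.png')[30:190,150:310];cv2.imwrite('pics/c5.png',cv2.resize(a,(480,480),interpolation=2))"
```

```text
(no output)
```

View pics/c5.png

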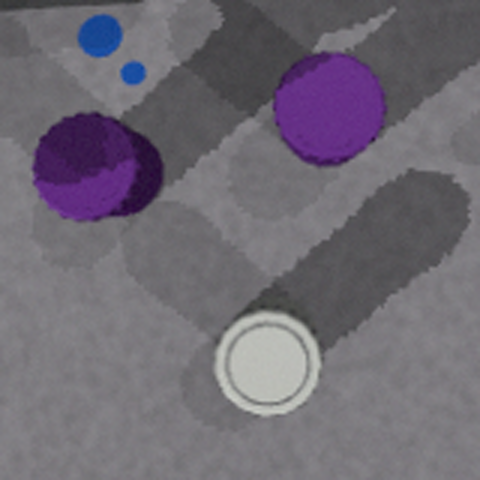

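The crop shows the white lidded pot at crop (268,363), clear of both purple ones, so I'll grasp it.

>>> drive_tool(
  deltas=[
    [[-1.5,2.5,-3,0],[0,0,-4,0],[0,0,-4,0],[0,0,-4,0],[0,0,-1.8,0],[0,0,-0.7,0],[0,0,0,0]],
  ],
)

```text
t: 17.6
ee_pos: [0.5818, 0.3476, 0.0529]
tool_rot: [-0.952, 1.57, -2.428]
force: [-0.5, -0.1, 0.5]
opening: 0.0852
```

>>> drive_tool(
  deltas=[
    [[0,0,0,0],[0,0,0,0],[0,0,0,0],[0,0,0,0],[0,0,0,0],[0,0,0,0],[0,0,0,0],[0,0,0,0],[0,0,0,0],[0,0,0,0]],
  ],
  jaw=1,
  newtons=40,
)

```text
t: 18.6
ee_pos: [0.5821, 0.3491, 0.0545]
tool_rot: [1.92, 1.569, 0.446]
force: [-1.0, -0.5, 6.0]
opening: 0.0349
```

>>> drive_tool(
  deltas=[
    [[0,0,3,0],[0,0,5,0],[0,0,5,0],[0.3,-3,4,0],[0.3,-4.5,1,0],[0.3,-4.5,0,0],[0.3,-4.5,0,0],[0.3,-4.5,0,0],[0.4,-4.5,0,0],[0.4,-4.5,0,0]],
  ],
)

```text
t: 19.6
ee_pos: [0.6043, 0.047, 0.2328]
tool_rot: [-1.41, 1.571, -2.884]
force: [0.8, 0.1, -0.3]
opening: 0.0344
```

>>> drive_tool(
  deltas=[
    [[0,-4.5,0,0],[0,-2.2,0,0],[0,0,0,0],[0,0,0,0]],
  ],
)

```text
t: 20.0
ee_pos: [0.6045, -0.0182, 0.2328]
tool_rot: [-2.515, 1.57, 2.293]
force: [0.0, 0.2, -0.9]
opening: 0.0347
```

```bash
python3 - <<'E'
from h import *
s=ctrl.sense();print(s["t"],np.round(s["ee_pos"],4),jaw_angle(s),s["opening"])
p=shoot("wrist","w6.png"); pads(p)
e=s["ee_pos"]; z0=e[2]-.0545
for d in ctrl.silhouettes(p,"pot_small_c"):
    v,u=np.nonzero(d["pixels"]); r=fit([(p,d["pixels"])],MODEL["pot_small_c"]+[0,0,z0],[*e[:2],0]); print(round(d["conf"],2),u.mean().round(),v.mean().round(),r[0].round(4),r[1].round(2))
E
```

```text
20.0 [ 0.6045 -0.0182  0.2328] 0.09526445185150534 0.0346610586742846
large none
small [ 0.6053 -0.0007  0.0965] rms 0.93 
medium [0.5966 0.0878 0.0978] rms 0.97 
0.96 250.0 243.0 [ 0.6029 -0.0137] 1.8
0.54 253.0 17.0 [0.5945 0.086 ] 20.5
```

View pics/w6.png

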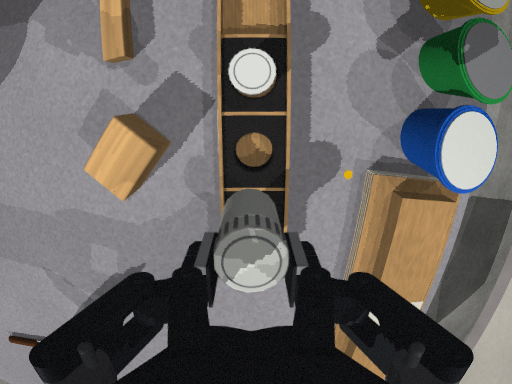

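>>> drive_tool(
  deltas=[
    [[0.1,1.4,-2,0],[0,0,-4,0],[0,0,-4,0],[0,0,-3,0],[0,0,0,0],[0,0,-1,0],[0,0,-1,0],[0,0,-0.6,0],[0,0,-0.7,0],[0,0,0,0]],
  ],
)

```text
t: 21.1
ee_pos: [0.6053, -0.0042, 0.0693]
tool_rot: [-1.762, 1.57, 3.046]
force: [0.0, -0.3, -1.2]
opening: 0.0344
```

>>> drive_tool(
  deltas=[
    [[0,0,-0.3,0],[0,0,-0.3,0],[0,0,-0.3,0],[0,0,-0.1,0],[0,0,0,0],[0,0,0,0]],
  ],
)

```text
t: 21.7
ee_pos: [0.6057, -0.0042, 0.0602]
tool_rot: [1.448, 1.571, -0.026]
force: [0.5, -0.6, -1.7]
opening: 0.0347
```

>>> drive_tool(
  deltas=[
    [[0,0,-0.1,0],[0,0,-0.1,0],[0,0,0,0]],
  ],
)

```text
t: 22.0
ee_pos: [0.6058, -0.0042, 0.0586]
tool_rot: [1.383, 1.57, -0.092]
force: [-1.4, -0.0, 3.3]
opening: 0.0348
```

>>> drive_tool(
  deltas=[
    [[0,0,0,0],[0,0,0,0],[0,0,0,0],[0,0,0,0],[0,0,0,0],[0,0,0,0],[0,0,0,0],[0,0,0,0]],
  ],
  jaw=0,
)

```text
t: 22.8
ee_pos: [0.6056, -0.0042, 0.0581]
tool_rot: [1.317, 1.571, -0.157]
force: [-0.0, 0.2, 0.0]
opening: 0.0852
```

>>> drive_tool(
  deltas=[
    [[0,0,2,0],[0,0,4,0],[0,0,4,0],[-2,0,4,0],[-3,0,3,-0.14],[-3,0,1,-0.14],[-3,-0.5,0,-0.14],[-3,-0.5,0,-0.14],[-1,0,0,-0.14],[0,0,0,0]],
  ],
)

```text
t: 23.8
ee_pos: [0.4549, -0.0143, 0.2387]
tool_rot: [2.016, 1.569, -0.161]
force: [-0.1, 0.2, 0.1]
opening: 0.0854
```

```bash
python3 - <<'E'
from h import *
s=ctrl.sense();print(s["t"],np.round(s["ee_pos"],4),jaw_angle(s),s["opening"],np.round(s["joint_positions"],2))
p=shoot("wrist","w7.png")
n="block_c";q=(.457,-.014)
m=masks(p,n,q); print(m[0],m[2])
for y in [-.6,.95]: r=fit([(p,m[1])],MODEL[n],[*q,y],True); print(r[0].round(4),r[1].round(2))
for n,q in [("pot_small_c",(.605,0)),("pot_large_c",(.614,-.088)),("pot_medium_c",(.597,.088))]:
    m=masks(p,n,q)
    if m: r=fit([(p,m[1])],MODEL[n]+[0,0,.004],[*q,0]); print(n,round(m[0]),r[0].round(4),r[1].round(2))
E
```

```text
23.8 [ 0.4549 -0.0143  0.2387] -0.6055308984523332 0.08544088716433808 [-0.11 -0.15  1.61 -0.    1.67  0.49]
2.3496767473370537 0.97
[ 0.4556 -0.0139 -0.606 ] 1.98
[ 0.4559 -0.0142  0.9345] 3.93
pot_small_c 2 [ 6.038e-01 -3.000e-04] 1.31
pot_large_c 9 [ 0.6149 -0.0886] 1.04
pot_medium_c 3 [0.5953 0.086 ] 1.62
```

View pics/w7.png

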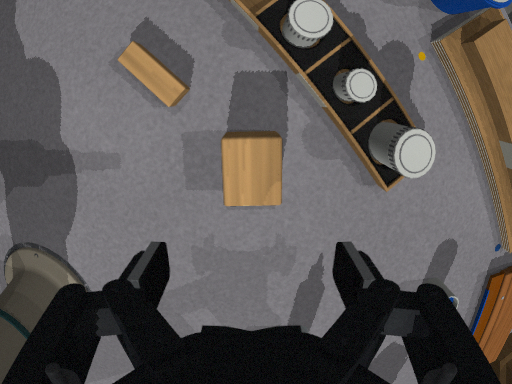

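>>> drive_tool(
  deltas=[
    [[0.1,0,-4,0],[0,0,-4,0],[0,0,-4,0],[0,0,-4,0],[0,0,-1.9,0],[0,0,-0.8,0],[0,0,0,0]],
  ],
)

```text
t: 24.75
ee_pos: [0.4565, -0.0141, 0.0503]
tool_rot: [-1.044, 1.569, 3.065]
force: [0.4, 0.0, 0.2]
opening: 0.0853
```

>>> drive_tool(
  deltas=[
    [[0,0,0,0],[0,0,0,0],[0,0,0,0],[0,0,0,0],[0,0,0,0],[0,0,0,0],[0,0,0,0],[0,0,0,0],[0,0,0,0],[0,0,0,0]],
  ],
  jaw=1,
  newtons=60,
)

```text
t: 25.75
ee_pos: [0.458, -0.0143, 0.0531]
tool_rot: [2.084, 1.567, -0.09]
force: [0.3, 0.0, 5.8]
opening: 0.0628
```

>>> drive_tool(
  deltas=[
    [[0,0,3,0],[0,0,5,0],[0,0,5,0],[0,0,4,0],[1.9,2.3,1,0.14],[2.2,2.9,0,0.14],[2.2,2.9,0,0.14],[2.2,2.9,0,0.14],[2.2,2.9,0,0.143],[2.2,2.9,0,0]],
  ],
)

```text
t: 26.75
ee_pos: [0.5863, 0.1551, 0.2313]
tool_rot: [1.442, 1.57, -0.025]
force: [0.2, -0.4, -0.3]
opening: 0.0626
```

>>> drive_tool(
  deltas=[
    [[0,-1.5,0,0],[0,0,0,0],[0,0,0,0]],
  ],
)

```text
t: 27.05
ee_pos: [0.5854, 0.1383, 0.2315]
tool_rot: [1.655, 1.57, 0.182]
force: [-0.4, -0.5, -0.7]
opening: 0.0627
```

```bash
python3 - <<'E'
from h import *
s=ctrl.sense();print(s["t"],np.round(s["ee_pos"],4),jaw_angle(s),s["opening"])
p=shoot("wrist","w8.png")
e=s["ee_pos"]; z0=e[2]-.0531
m=masks(p,"block_c",e); print(m[0],m[2]); r=fit([(p,m[1])],MODEL["block_c"]+[0,0,z0],[*e[:2],.1],True); print(r[0].round(4),r[1].round(2))
b=masks(p,"bay",(.588,.175))
if b: print(b[2],fit([(p,b[1])],box(.072,.084,0,.03),[.588,.175,.1],True))
E
```

```text
27.05 [0.5854 0.1383 0.2315] 0.09793685013123099 0.06268352672618299
75.26121238443014 0.61
[0.5847 0.1363 0.1071] 3.75
0.76 (array([0.58787056, 0.17536196, 0.09823021]), np.float64(5.4629366401697546))
```

View pics/w8.png

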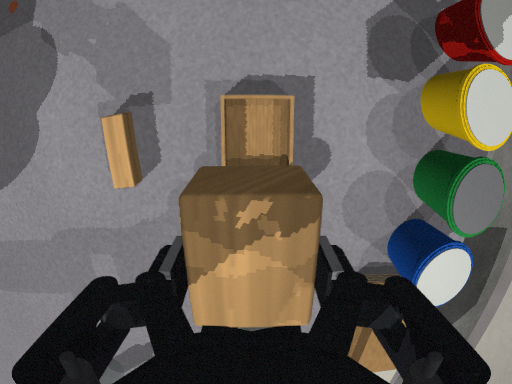

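>>> drive_tool(
  deltas=[
    [[0.3,3.8,0,0],[0,0,-3,0],[0,0,-4,0],[0,0,-3,0],[0,0,-2,0],[0,0,-1.2,0],[0,0,0,0],[0,0,0,0]],
  ],
)

```text
t: 28.0
ee_pos: [0.5892, 0.1769, 0.1005]
tool_rot: [1.711, 1.569, 0.239]
force: [0.4, -0.2, -1.1]
opening: 0.0629
```

```bash
python3 - <<'E'
from h import *
s=ctrl.sense();print(s["t"],np.round(s["ee_pos"],4),jaw_angle(s))
a=[]
for c in ["scene","side"]:
    p=shoot(c); u=proj(p,np.array([[.588,.175,.04]]))[0].astype(int)
    a.append(cv2.resize(p["color"][u[1]-50:u[1]+50,u[0]-50:u[0]+50,::-1],(400,400),interpolation=2))
cv2.imwrite("pics/c9.png",np.hstack(a))
E
```

```text
28.0 [0.5892 0.1769 0.1005] 0.098884355914161
```

View pics/c9.png

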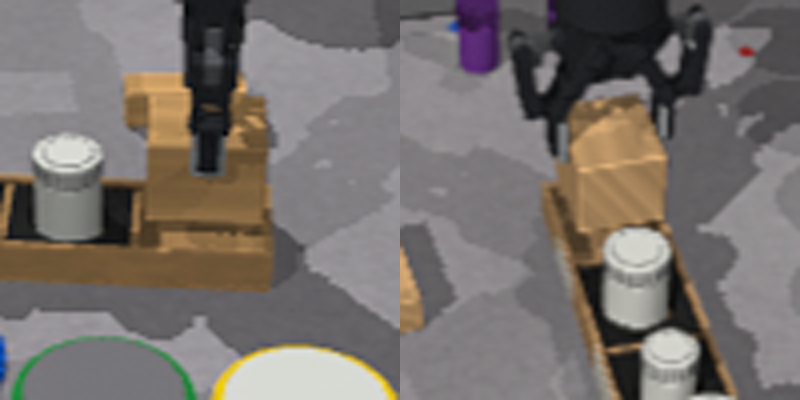

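>>> drive_tool(
  deltas=[
    [[-0.1,0,-0.8,0],[0,0,-0.5,0],[0,0,-0.4,0],[0,0,-0.4,0],[0,0,-0.4,0],[0,0,0,0]],
  ],
)

```text
t: 28.7
ee_pos: [0.5872, 0.1767, 0.0732]
tool_rot: [-1.424, 1.57, -2.895]
force: [0.2, -0.4, -1.6]
opening: 0.0624
```

>>> drive_tool(
  deltas=[
    [[0.05,0,-0.4,0],[0,0,-0.3,0],[0,0,-0.3,0],[0,0,-0.2,0],[0,0,0,0],[0,0,0,0]],
  ],
)

```text
t: 29.3
ee_pos: [0.5881, 0.1768, 0.0621]
tool_rot: [1.603, 1.571, 0.132]
force: [0.6, -0.2, -1.7]
opening: 0.0628
```

>>> drive_tool(
  deltas=[
    [[0,0,-0.15,0],[0,0,-0.1,0],[0,0,-0.05,0],[0,0,0,0],[0,0,0,0]],
  ],
)

```text
t: 29.8
ee_pos: [0.5882, 0.1768, 0.0592]
tool_rot: [1.481, 1.571, 0.01]
force: [-0.5, -0.1, 0.1]
opening: 0.0627
```

>>> drive_tool(
  deltas=[
    [[0,0,-0.05,0],[0,0,0,0],[0,0,0,0],[0,0,0,0],[0,0,0,0],[0,0,0,0],[0,0,0,0],[0,0,0,0]],
  ],
  jaw=0,
)

```text
t: 30.6
ee_pos: [0.5881, 0.1768, 0.0586]
tool_rot: [1.654, 1.571, 0.182]
force: [0.8, 0.8, 0.3]
opening: 0.0853
```

>>> drive_tool(
  deltas=[
    [[0,0,2,0],[0,0,4,0],[0,0,4,0],[0,0,4,0],[0,-4,3,0],[0,-4,0,0],[0,-4,0,0],[0,-4,0,0],[0,-2,0,0],[0,0,0,0]],
  ],
)

```text
t: 31.6
ee_pos: [0.588, -0.0059, 0.2286]
tool_rot: [0.033, 1.57, -1.443]
force: [-0.1, 0.3, 0.6]
opening: 0.0854
```

```bash
python3 - <<'E'
from h import *
s=ctrl.sense();print(s["t"],np.round(s["ee_pos"],4))
W=shoot("wrist","w10.png"); P=[shoot("scene","scene10.png"),shoot("side","side10.png")]
a=[cv2.resize(W["color"][:300,100:400,::-1],(400,400))]
u=proj(P[1],np.array([[.6,.04,.04]]))[0].astype(int); a.append(cv2.resize(P[1]["color"][u[1]-60:u[1]+60,u[0]-60:u[0]+60,::-1],(400,400),interpolation=2))
cv2.imwrite("pics/c10.png",np.hstack(a))
for n,q in dict(pot_small_c=(.6054,0),pot_medium_c=(.5967,.0876),pot_large_c=(.614,-.088),block_c=(.588,.175)).items():
    M=MODEL[n]+[0,0,.006 if n=="block_c" else .004]
    for p in [W]+P:
        # predicted vs seen topmost/bottom: height check via fit with z free
        m=masks(p,n,q)
        if not m or m[0]>25: print(n,"-");continue
        r=fit([(p,m[1])],M,[*q,.098],n=="block_c"); print(n,round(m[2],2),r[0].round(4),r[1].round(2))
E
```

```text
31.6 [ 0.588  -0.0059  0.2286]
pot_small_c 0.59 [ 6.034e-01 -1.000e-04] 0.41
pot_small_c 0.67 [ 0.5886 -0.0031] 2.12
pot_small_c 0.83 [0.6079 0.0106] 2.0
pot_medium_c 0.82 [0.5942 0.0859] 0.83
pot_medium_c 0.69 [0.5826 0.0854] 2.24
pot_medium_c 0.95 [0.6003 0.0957] 2.61
pot_large_c 0.9 [ 0.6136 -0.0882] 1.83
pot_large_c -
pot_large_c 0.92 [ 0.6176 -0.0823] 1.3
block_c 0.55 [0.5869 0.1729 0.1111] 17.07
block_c 0.76 [0.5614 0.1757 0.1338] 4.1
block_c 0.64 [0.5917 0.1914 0.0236] 3.83
```

View pics/c10.png

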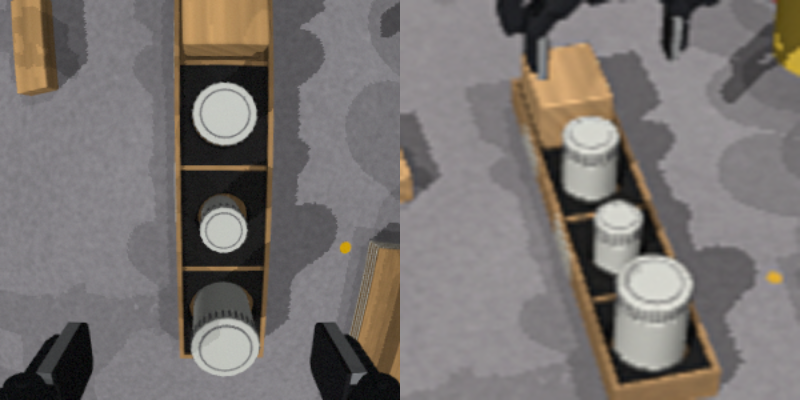

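View pics/scene10.png

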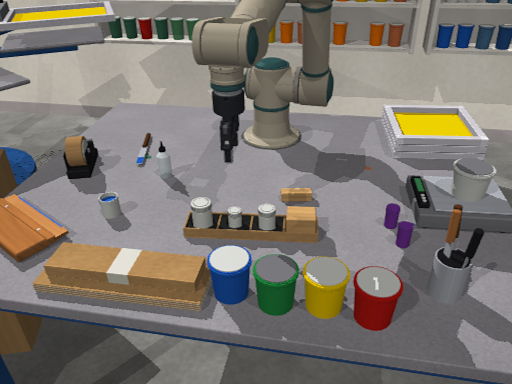

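```bash
python3 -c "
from rig import ctrl
print(ctrl.job_done())"
```

```text
the job is handed in; nothing more can be done
None
```

I put the large, medium and small lidded pots into their own nests, in that order. Then I lowered the wood block into the bare bay with its 76 mm side along the row, and handed the job in at about 32 s of robot time.

**Last checks that passed:**
- The final pictures show all three pots upright in their nests and the block flat in the bay.
- The weight came off the gripper at the heights expected for fully down. For the block that was 59.2 mm TCP height, against 59.1 mm predicted.
- The wrist-camera position fits put the pots within about 3 mm of their nest centres.
- The offcut, the open pot and the two purple look-alikes still stand where they were in the pictures.

**Checks that disagreed:** The final model fits for the block were poor, at 4 to 17 pixels error. It was partly cut off in the wrist picture and its foot is hidden by the carton in the other two. The scene and side camera fits of the pots were also off by about 7–17 mm for the same reason, and the scene camera found no usable mask for the large pot. I relied on the wrist camera, the contact heights and the pictures for those.

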